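Lay the label slat across the pastry tray's cradles

ROBOT

A 6-joint arm with a two-finger parallel gripper is mounted at the origin on the work surface. World frame = base frame: x ahead of the robot, y to its left, z up, the work surface at z = 0. Lengths are in m, angles in rad, forces in N, time in s.
With the tool pointing down it reaches from about 0.325 to 0.9 m from the base axis. Payload 6.1 kg.
Tool frame: the origin (TCP) lies on the mounting face of the last link; the fingertips stand 182 mm ahead of it and the grasp point (between the pads) lies env.grip_point_offset ahead of it (env.grip_point_offset is the distance from the TCP to the grasp point, in m); z points along the fingers, y is the line along which they close (so a half turn about z gives the same grasp; the last joint's range is limited). The gripper opens to 87 mm and grips with 3 to 60 N. Pads are 19 mm wide; open, the fingers measure 117 mm over their backs; the gripper's body (75 mm by 190 mm) begins 51 mm behind the grasp point.
Start: joints at [1.203, 0.22, 1.526, -0, 1.395, -0.126], TCP at [0.15, 0.607, 0.405] pointing down, gripper open.
Joint ranges: [-2.98, 2.98], [-0.91, 2.08], [0.09, 2.57], [-1.24, 4.39], [0.2, 2.65], [-2.68, 2.68]. Speed limits (rad/s): [2.57, 2.57, 3.01, 3.14, 3.14, 3.14].

INTERFACE

Orientations are given as a rotation vector (axis times angle).
In Python, from plant import env gives the robot as it stands. The module is installed in compiled form; this text tells all that it offers.
- The arm moves only by the shell command python3 -m crank 'ROWS' [OPENING]. ROWS is JSON, a list that holds one entry, the list of rows, each a list of 6 numbers: the shift along the world's x, y, z in mm, then the turn, a rotation vector about the world's x, y, z in degrees. A call has 1 to 12 rows; each row is the pose to reach, as a shift and turn from the pose commanded when the call began; what a row does not reach only later rows make up. A row lasts 1/8 s, in which the tool goes at most 62.5 mm and 10.7 degrees, less where a joint would pass 70% of its speed; a pose out of reach is approached as far as the arm can. A call with a gripper value outside its range is refused whole. OPENING is the finger opening in mm, from 0 to 87, set as the call begins (- or left out, the last holds). The fingers move at their own pace and stop on an object; the grip force is fixed at half the most. Time passes only in rows, so rows that repeat a pose let the fingers close. It gives the time, the measured TCP pose, the force, the opening and the grip force at its end, in the units of the state.
- env.sense(): the state, without advancing time (a new reading comes with each control period).
- env.grab_frame(name): name is "scene" or "top" or "wrist"; returns a dict with "color" (400x640x3 uint8, blue, green, red), "mtx" (3x3 intrinsics, pixels), "rvec" (rotation vector, rad) and "tvec" (3), from world to camera coordinates, as OpenCV has them; the wrist camera has in their place "hand_eye" (4x4, takes a point from camera to tool coordinates, whose origin is the TCP and whose axes are the flange's). Camera axes: x right, y down, z forward; pixel columns grow to the right and rows downward; lengths in m; the calibration is good to about 2 mm. A picture is of the moment at which its call begins: read the wrist's pose just before it. There is no depth.
- env.close_job(): hands the job in; it is judged then, once.
Trained networks look in the newest picture that a camera, given by its name, has taken for a name from the list of things; names that differ only in an ending like _2 or _b are one class to them, and where a whole thing is asked for, a point or a joint stands for the part that bears it (a point fixed in the world has none). Each returns a list of dicts, best first, with "score" (0 to 1); they miss things now and then, are a little off and sometimes report something else, mostly with a low value. They report only what shows in the picture. A call takes as long as a camera call. They do not tell look-alikes from the thing itself.
- env.cut_out(camera, query): "region" (400x640 bool, what is visible of it).
- env.spot_point(camera, query): "xyz" ([x, y, z] in m, in world coordinates, good to about 4 mm: a listed point, or the origin of a listed thing).
The state is a dict: "clock": time; "joints": joint angles; "qvel": joint speeds; "effort": joint torques, N m; "tool_pos": TCP position; "orientation": TCP orientation; "wrist_force": force on the tool from outside, world axes, zero at the start; "ft_torque": the same for the moment, N m; "grip_width": finger opening in m; "grasp_force": force on a finger pad.
Only numpy, scipy, OpenCV 4.12 (cv2) and the standard library are available. Lean on these libraries where they do the work, as an engineer would, in place of code of your own. Each camera call takes 0.05 s, during which the arm holds its last target. There are 200 camera calls.

TASK

The flat wooden slat lies sunk in a channel on the storage step, where its sides cannot be gripped: slide it out over the step's open front edge until enough of it hangs free to pinch, without letting it fall. Then lift it off by its sides, lay it centred across the two cradles in front of the pastry tray, lowering it in the hand until it rests flat between the lips of both, and let go. Leave the pastries, jars and crockery as they are.

Things in the scene. Friction and masses are not known exactly. Their poses are not given: they have to be found in the camera images.
- slat: the slat: light wood, 220 x 56 x 10 mm, about 0.12 kg (varies), alike end for end. Origin at the centre of its underside, x along its length, z up. It tips off the step once more than 110 mm overhangs unsupported; with 70 to 90 mm overhanging it is safe and can be pinched across its 56 mm width just ahead of the step
- slat_mid (a point): the middle of the slat's body, 5 mm above its underside; axes as the slat's. The slat slides along the channel if its top is pressed with some 5 to 15 N by closed fingertips and dragged; the fingertips may slip, so look again and repeat
- step: dark wooden storage step, fixed, 290 x 110 mm, deck 70 mm above the table. Origin on the table, 60 mm behind the front face; x runs from its open front to its back. A channel 60 mm wide, floored with slick white plastic, runs on the deck from the open front edge (x = -60 mm) to a back wall at x = 164 mm; its walls (sides 12 mm thick) stand 14 mm above the deck, 4 mm above the slat's top
- step_edge (a point): middle of the step's front edge at deck level (the channel floor), 70 mm above the table; axes as the step's. At the start the slat lies in the channel along x, its front end 0 to 5 mm beyond this edge. The space ahead of and below the edge is free
- tray: wooden pastry tray, fixed, with the two cradles before it. Origin on the table midway between the cradles; y runs from cradle to cradle, +x to the tray. The tray box is 160 x 200 mm, 45 mm high, and its front face stands at x = 75 mm
- seat_mid (a point): the point midway between the cradles' seats at seat height, 50 mm above the table; axes as the tray's. The slat belongs here: its length along this y, its underside at this height
- cradle_a: cradle at y = +88 mm of the tray: dark wooden block 88 (x) by 20 (y) mm with a level seat 50 mm above the table, between two lips 8 mm high that leave 66 mm for the slat's 56 mm width. Origin at the centre of its foot. Between the cradles (156 mm clear) is open space down to the table
- cradle_b: the same cradle at y = -88 mm of the tray
- croissant0: croissant, golden rigid crescent about 65 x 115 mm, 49 mm high, lying in the tray; origins of this and the other bystanders under their middles
- croissant1: second such croissant in the tray
- croissant2: third such croissant in the tray
- honey: honey jar, 52 mm across, 60 mm high, standing on the back of the step, behind the channel
- jam: jam jar, 60 mm across, 75 mm high, standing on the table near the robot, in the middle
- bowl: white bowl, 110 mm across, 50 mm high, on the table to the left
- mug: white mug, 80 mm across, 90 mm high, on the table to the right
Mind the look-alikes: they are no part of the job. Of the things like the slat, leave any that is black or blue; of the rest the larger one is meant.

How it is judged:
By the outcome, as a careful person would: the job done as asked, in the order asked, and still so for the second after the job is handed in, with the robot touching nothing.
It also fails if it takes over 51 s, if anything falls off the work surface, if the arm or the gripper's body presses on something with over 40 N, if the wrist force passes 120 N, or if a joint passes its speed limit or range.

## Working session

There is one attempt and no reset: what is moved stays moved. The work goes in short steps, Python scripts to look and compute and a shell command to move; the robot and the scene stay as the last step left them, time stands still between calls to the robot, and variables do not carry over. Pictures are saved under pics/ and viewed, at most 10 in all, crops included, and the job is handed in when it is done.

```bash
mkdir -p pics; cat > h.py <<'E'
import numpy as np, cv2
from plant import env
def P(f,xyz):
    p,_=cv2.projectPoints(np.array([xyz],float),f["rvec"],f["tvec"],f["mtx"],None); return p[0,0]
def back(f,uv,z):
    R=cv2.Rodrigues(np.array(f["rvec"],float))[0]; t=np.array(f["tvec"],float).ravel()
    d=R.T@np.linalg.inv(f["mtx"])@np.array([uv[0],uv[1],1.]); c=-R.T@t
    return c+d*(z-c[2])/d[2]
E
python3 - <<'E'
from h import *
for c in ("top","scene"):
    f=env.grab_frame(c); cv2.imwrite(f"pics/{c}0.png",f["color"])
    for q in ("slat","slat_mid","step","step_edge","tray","seat_mid","cradle_a","croissant0","honey","jam","bowl","mug"):
        for r in env.spot_point(c,q)[:4]:
            print(c,q,round(r["score"],2),np.round(r["xyz"],3),np.round(P(f,r["xyz"])))
print(env.sense()["clock"],env.sense()["orientation"],env.grip_point_offset)
E
```

```text
top slat 0.92 [ 0.342 -0.169 -0.003] [382. 265.]
top slat 0.88 [ 0.589 -0.026 -0.   ] [332. 183.]
top slat 0.85 [ 0.352  0.379 -0.002] [195. 266.]
top slat 0.75 [0.534 0.202 0.072] [252. 200.]
top slat_mid 0.95 [0.54  0.204 0.075] [251. 198.]
top slat_mid 0.79 [ 0.593 -0.026  0.005] [332. 181.]
top slat_mid 0.71 [ 0.344 -0.169  0.006] [383. 265.]
top slat_mid 0.66 [0.353 0.384 0.002] [193. 266.]
top step 0.63 [ 0.493  0.205 -0.   ] [254. 217.]
top step 0.51 [ 0.651 -0.256  0.008] [408. 161.]
top step_edge 0.94 [0.435 0.204 0.066] [251. 236.]
top tray 0.5 [0.537 0.202 0.075] [251. 199.]
top cradle_a 0.8 [ 0.495 -0.331  0.002] [435. 212.]
top cradle_a 0.58 [ 0.498 -0.156 -0.001] [376. 213.]
top croissant0 0.87 [ 0.655 -0.316  0.009] [428. 159.]
top croissant0 0.82 [ 0.65  -0.256  0.008] [408. 161.]
top croissant0 0.57 [ 0.575  0.476 -0.002] [163. 191.]
top croissant0 0.55 [ 0.661 -0.202  0.01 ] [390. 157.]
top honey 0.63 [0.689 0.206 0.069] [250. 146.]
top jam 0.72 [ 0.408 -0.012 -0.004] [328. 244.]
top jam 0.28 [ 0.651 -0.256  0.008] [408. 161.]
top bowl 0.6 [ 0.578  0.474 -0.   ] [16
[... 716 characters left out ...]
. 204.]
scene seat_mid 0.35 [ 0.53  -0.484 -0.002] [179. 198.]
scene cradle_a 0.75 [ 0.492 -0.33  -0.004] [228. 194.]
scene cradle_a 0.52 [ 0.504 -0.154  0.   ] [280. 201.]
scene croissant0 0.88 [ 0.654 -0.255  0.011] [237. 233.]
scene croissant0 0.87 [ 0.663 -0.204  0.011] [253. 237.]
scene croissant0 0.72 [ 0.651 -0.313  0.01 ] [219. 231.]
scene honey 0.64 [ 0.41  -0.012 -0.003] [328. 184.]
scene honey 0.63 [0.695 0.202 0.072] [391. 248.]
scene jam 0.72 [ 0.41  -0.011 -0.002] [329. 184.]
scene bowl 0.95 [ 0.578  0.474 -0.002] [482. 239.]
scene mug 0.72 [0.538 0.2   0.074] [393. 204.]
scene mug 0.65 [ 0.525 -0.486 -0.002] [179. 197.]
1.3 [3.78874496e-01 3.11865943e+00 4.19541800e-05] 0.1635
```

View pics/top0.png

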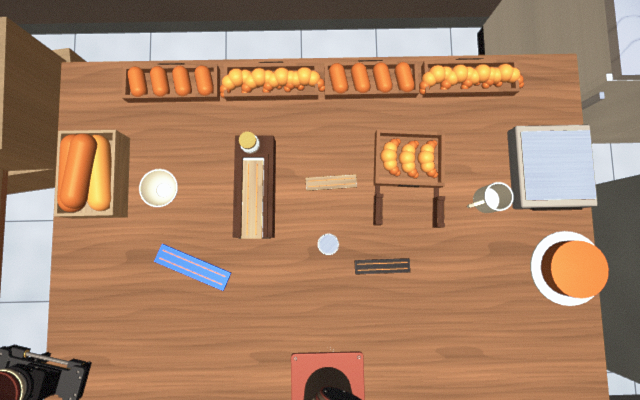

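View pics/scene0.png

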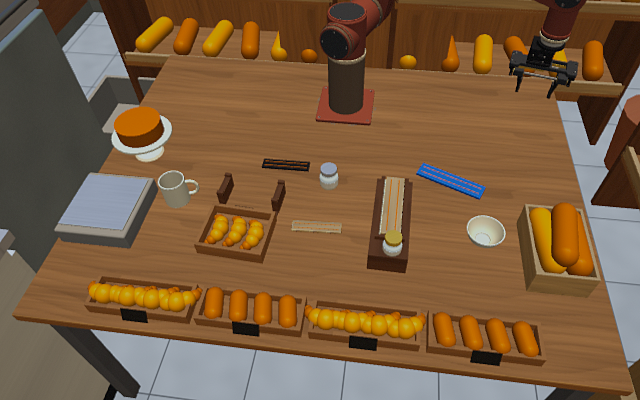

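Candidates like the slat, in the top view: light slat in the channel (252,200), small light slat on the table (332,183), blue (193,266), black (383,265). I take the large light one in the channel, and check it in a crop while measuring the yaws.

```bash
python3 - <<'E'
from h import *
f=env.grab_frame("top"); im=f["color"]
a=cv2.resize(im[125:245,225:285],None,fx=5,fy=5,interpolation=cv2.INTER_CUBIC)
b=cv2.resize(im[125:245,365:455],None,fx=5,fy=5,interpolation=cv2.INTER_CUBIC)
cv2.imwrite("pics/crop1.png",np.hstack([a,b]))
def rect(mask,z):
    ys,xs=np.nonzero(mask); p=np.array([back(f,(u,v),z)[:2] for u,v in zip(xs,ys)],np.float32)
    m=p.mean(0); r=cv2.minAreaRect(p*1000); 
    w,V=np.linalg.eigh(np.cov(p.T)); v=V[:,1]
    return np.round(m,4),np.round(r[0],1),np.round(r[1],1),round(r[2],1),"pca",round(np.degrees(np.arctan2(v[1],v[0]))%180,2)
for q,z in (("slat",.08),("step",.084),("cradle_a",.058),("tray",.045)):
    for r in env.cut_out("top",q)[:4]: print(q,round(r["score"],2),r["region"].sum(),*rect(r["region"],z))
for c in ("top","scene"):
    if c=="scene": env.grab_frame(c)
    for q in ("cradle_a","seat_mid","tray","step_edge","slat_mid","croissant0"):
        for r in env.spot_point(c,q)[:3]: print(c,q,round(r["score"],2),np.round(r["xyz"],3))
E
```

```text
slat 0.91 782 [ 0.3448 -0.1558] [ 344.8 -155.5] [ 38.5 149.9] 0.9 pca 90.86
slat 0.85 1536 [0.3538 0.363 ] [354.2 363.3] [209.   55.9] 66.4 pca 66.34
slat 0.67 603 [ 0.5791 -0.0209] [579.5 -21. ] [ 36.3 141. ] 2.9 pca 92.82
slat 0.58 1633 [0.5365 0.2002] [536.2 201. ] [ 58.4 221.7] 89.7 pca 178.99
step 0.93 2329 [0.5751 0.1869] [571.5 193.5] [116.9 287.1] 88.4 pca 177.29
step 0.65 957 [ 0.5246 -0.4688] [ 524.5 -460.6] [ 77.4 132. ] 10.0 pca 104.47
cradle_a 0.79 309 [ 0.508  -0.1523] [ 513.4 -152.3] [ 25.5 111.2] 87.8 pca 176.7
cradle_a 0.67 397 [ 0.4974 -0.3231] [ 503.9 -323.9] [ 34.  111.6] 86.9 pca 177.75
cradle_a 0.52 481 [ 0.653  -0.1953] [ 652.5 -194.1] [ 53.4 105.5] 89.4 pca 0.19
tray 0.8 3215 [ 0.617  -0.2504] [ 594. -247.] [205.3 281.7] 86.9 pca 5.1
top cradle_a 0.56 [ 0.493 -0.33   0.001]
top seat_mid 0.18 [0.58  0.475 0.002]
top step_edge 0.96 [0.437 0.202 0.068]
top slat_mid 0.94 [ 0.594 -0.022  0.005]
top slat_mid 0.93 [ 0.343 -0.169  0.008]
top slat_mid 0.88 [0.352 0.386 0.   ]
top croissant0 0.93 [ 0.649 -0.255  0.01 ]
top croissant0 0.7 [ 0.661 -0.204  0.006]
top croissant0 0.64 [ 0.656 -0.316  0.008]
scene cradle_a 0.7 [ 0.504 -0.155 -0.   ]
scene cradle_a 0.52 [ 0.495 -0.331 -0.005]
scene step_edge 0.92 [0.435 0.2   0.072]
scene slat_mid 0.94 [ 0.34  -0.166  0.005]
scene slat_mid 0.87 [0.354 0.385 0.006]
scene slat_mid 0.57 [ 0.595 -0.023  0.001]
scene croissant0 0.88 [ 0.664 -0.206  0.007]
scene croissant0 0.67 [ 0.655 -0.257  0.01 ]
scene croissant0 0.55 [ 0.655 -0.313  0.013]
```

View pics/crop1.png

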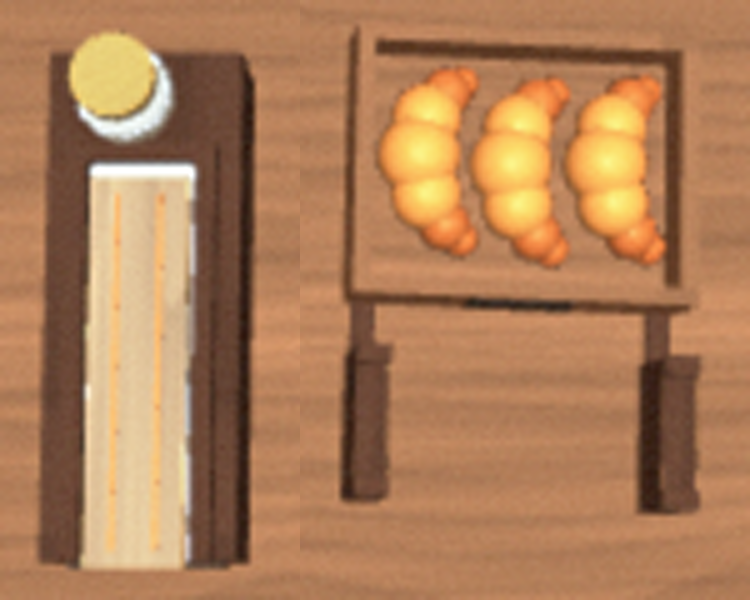

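Left crop: the light slat (85–190, 180–570) lies in the white-floored channel, so the choice holds. Right crop: the cradles stand at (365,420) and (680,430), and the tray is turned about -3°. Next I move over the slat's rear half with the fingers closed.

```bash
python3 -m crank '[[[425,-406,-85,0,0,12.8],[425,-406,-85,0,0,12.8],[425,-406,-85,0,0,12.8],[425,-406,-85,0,0,12.8],[425,-406,-85,0,0,12.8],[425,-406,-85,0,0,12.8],[425,-406,-85,0,0,12.8],[425,-406,-85,0,0,12.8],[425,-406,-85,0,0,12.8],[425,-406,-85,0,0,12.8],[425,-406,-85,0,0,12.8],[425,-406,-85,0,0,12.8]]]' 0
python3 - <<'E'
from h import *
s=env.sense(); f=env.grab_frame("wrist"); print({k:np.round(v,3) for k,v in s.items()}); print(np.round(f["hand_eye"],3)); cv2.imwrite("pics/w1.png",f["color"])
for q in ("slat_mid","step_edge"):
    for r in env.spot_point("wrist",q)[:3]: print(q,r)
E
```

```text
clock: 3.7
tool_pos: [0.5743, 0.2012, 0.3197]
orientation: [-0.029, -3.141, -0.0]
wrist_force: [-0.9, 0.7, -0.5]
grip_width: 0.0007
grasp_force: 0.0
{'clock': np.float64(3.7), 'joints': array([ 0.207,  0.254,  1.652,  0.   ,  1.237, -1.345]), 'qvel': array([ 0.022, -0.012,  0.007, -0.001, -0.002, -0.002]), 'effort': array([-1.0540e+00, -4.8370e+01, -3.6761e+01, -9.7000e-02,  4.2000e-02,
       -1.0000e-02]), 'tool_pos': array([0.574, 0.201, 0.32 ]), 'orientation': array([-0.029, -3.141, -0.   ]), 'wrist_force': array([-0.917,  0.684, -0.51 ]), 'ft_torque': array([ 0.033, -0.038,  0.029]), 'grasp_force': np.float64(0.0), 'grip_width': np.float64(0.001)}
[[ 0.001 -0.959 -0.283  0.078]
 [ 1.     0.001  0.001 -0.001]
 [-0.001 -0.283  0.959  0.02 ]
 [ 0.     0.     0.     1.   ]]
slat_mid {'xyz': [0.592, -0.0218, 0.0042], 'score': 0.8}
slat_mid {'xyz': [0.538, 0.1996, 0.0774], 'score': 0.74}
```

View pics/w1.png

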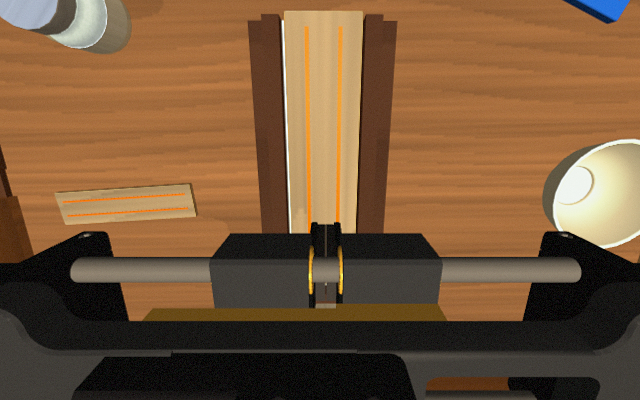

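The wrist view shows the closed fingers at (326,235), in line with the slat's middle (323). The slat's front end is at (323,12). Lowering.

```bash
python3 -m crank '[[[0,0,-50,0,0,0],[0,0,-54,0,0,0],[0,0,-57,0,0,0],[0,0,-57,0,0,0]]]' 0; python3 -m crank '[[[0,0,-1,0,0,0],[0,0,-1,0,0,0]]]' 0;  python3 -m crank '[[[0,0,-1,0,0,0],[0,0,-1,0,0,0]]]' 0
```

```text
clock: 4.35
tool_pos: [0.5749, 0.2012, 0.2641]
orientation: [0.028, 3.14, 0.0]
wrist_force: [0.2, 0.3, 0.5]
grip_width: 0.0004
grasp_force: 0.0
clock: 4.6
tool_pos: [0.575, 0.2009, 0.2627]
orientation: [0.029, 3.14, 0.001]
wrist_force: [0.5, 0.5, 2.8]
grip_width: 0.0002
grasp_force: 1.2
clock: 4.85
tool_pos: [0.575, 0.2009, 0.2626]
orientation: [0.029, 3.14, 0.0]
wrist_force: [-3.8, -0.4, 8.8]
grip_width: 0.0005
grasp_force: 4.4
```

```bash
python3 -m crank '[[[0,0,-0.5,0,0,0],[-8,0.1,-0.5,0,0,0],[-16,0.3,-0.5,0,0,0],[-24,0.4,-0.5,0,0,0],[-32,0.6,-0.5,0,0,0],[-40,0.7,-0.5,0,0,0],[-40,0.7,-0.5,0,0,0]]]' 0
python3 - <<'E'
from h import *
for c in ("wrist","top","scene"):
    f=env.grab_frame(c)
    for q in ("slat_mid","step_edge"):
        for r in env.spot_point(c,q)[:5]:
            if r["xyz"][2]>.05: print(c,q,round(r["score"],2),np.round(r["xyz"],4))
E
```

```text
clock: 5.72
tool_pos: [0.5355, 0.2017, 0.2626]
orientation: [0.029, 3.137, 0.001]
wrist_force: [-0.9, -0.8, 7.6]
grip_width: 0.0005
grasp_force: 4.2
wrist slat_mid 0.65 [0.4996 0.2013 0.0783]
top slat_mid 0.47 [0.4975 0.2041 0.0725]
top step_edge 0.94 [0.4345 0.2039 0.0646]
top step_edge 0.7 [0.6939 0.2081 0.0723]
top step_edge 0.23 [0.5014 0.2041 0.0695]
scene slat_mid 0.65 [0.4995 0.2018 0.0742]
scene step_edge 0.88 [0.4324 0.2025 0.0666]
```

```bash
python3 -m crank '[[[-8,0.1,0,0,0,0],[-16,0.3,0,0,0,0],[-24,0.4,0,0,0,0],[-32,0.6,0,0,0,0],[-36,0.7,0,0,0,0],[-36,0.7,0,0,0,0]]]' 0
python3 - <<'E'
from h import *
for c in ("wrist","top","scene"):
    f=env.grab_frame(c)
    for q in ("slat_mid","step_edge"):
        for r in env.spot_point(c,q)[:5]:
            if r["xyz"][2]>.05: print(c,q,round(r["score"],2),np.round(r["xyz"],4))
    if c=="wrist": cv2.imwrite("pics/w2.png",f["color"])
E
```

```text
clock: 6.92
tool_pos: [0.4998, 0.2024, 0.2626]
orientation: [0.029, 3.137, 0.002]
wrist_force: [0.3, -0.5, 8.2]
grip_width: 0.0003
grasp_force: 3.9
wrist slat_mid 0.77 [0.4664 0.2055 0.0753]
top slat_mid 0.82 [0.4628 0.2024 0.0741]
top step_edge 0.76 [0.4318 0.2003 0.0682]
top step_edge 0.72 [0.6929 0.204  0.0699]
scene slat_mid 0.62 [0.4634 0.1992 0.0726]
scene step_edge 0.63 [0.4306 0.2035 0.0708]
```

View pics/w2.png

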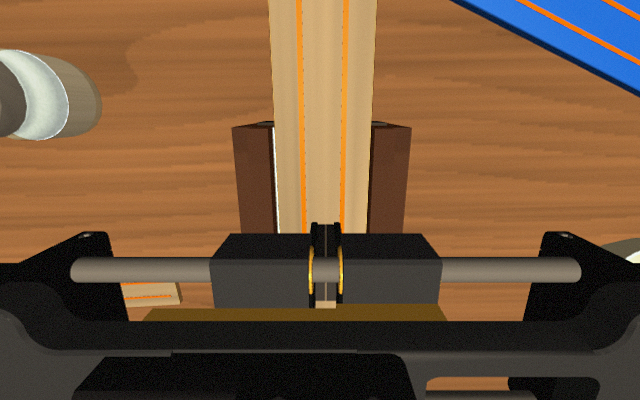

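The wrist view shows the slat (270–377 at the top, mid 323) hanging past the step front (row 127). Overhang is about 79 mm. I lift off, open and go ahead of the edge, and compute the slat's centre line.

```bash
cat >> h.py <<'E'
from scipy.spatial.transform import Rotation as Ro
def wback(f,s,uv,z):
    R=Ro.from_rotvec(s["orientation"]).as_matrix(); H=np.array(f["hand_eye"])
    d=R@H[:3,:3]@np.linalg.inv(f["mtx"])@np.array([uv[0],uv[1],1.]); c=R@H[:3,3]+s["tool_pos"]
    return c+d*(z-c[2])/d[2]
E
python3 - <<'E'
from h import *
s=env.sense(); f=env.grab_frame("wrist")
g=cv2.cvtColor(f["color"],cv2.COLOR_BGR2HSV)
for uv in ((270,5),(377,5),(274,110),(373.5,110)): print(np.round(wback(f,s,uv,.08),4))
for uv in ((233,127),(411,127)): print("wall",np.round(wback(f,s,uv,.084),4))
print(s["tool_pos"],Ro.from_rotvec(s["orientation"]).as_matrix().round(3))
E
python3 -m crank '[[[0,0,40,0,0,0],[-40,0.5,40,0,0,0],[-86,0.5,40,0,0,0],[-86,0.5,40,0,0,0],[-86,0.5,40,0,0,0]]]' 87
python3 - <<'E'
from h import *
s=env.sense(); f=env.grab_frame("wrist")
for r in env.spot_point("wrist","slat_mid")[:3]: print(r)
for c in ("top","scene"):
    f=env.grab_frame(c); print(c)
    for r in env.spot_point(c,"slat_mid")[:4]: print(np.round(r["xyz"],4))
E
```

```text
[0.3696 0.1757 0.08  ]
[0.3706 0.2302 0.08  ]
[0.4209 0.174  0.08  ]
[0.4218 0.2301 0.08  ]
wall [0.4295 0.1512 0.084 ]
wall [0.4313 0.2507 0.084 ]
[0.49990832 0.20242402 0.26257165] [[-1.     0.019  0.004]
 [ 0.019  1.     0.001]
 [-0.004  0.001 -1.   ]]
clock: 8.05
tool_pos: [0.4132, 0.2028, 0.3009]
orientation: [0.029, 3.139, 0.001]
wrist_force: [0.2, 0.6, -0.5]
grip_width: 0.0418
grasp_force: 0.0
{'xyz': [0.4646, 0.2029, 0.0786], 'score': 0.95}
{'xyz': [0.3507, 0.3873, 0.0062], 'score': 0.66}
{'xyz': [0.5938, -0.0207, 0.0037], 'score': 0.55}
top
[ 0.3446 -0.1687  0.0082]
[0.3536 0.3846 0.0028]
[ 0.5958 -0.0237  0.003 ]
[0.4642 0.2029 0.0776]
scene
[0.4658 0.2008 0.0755]
[ 0.5911 -0.0233  0.0026]
[0.3531 0.3846 0.0072]
[ 0.3421 -0.1698  0.0058]
```

```bash
python3 -m crank '[[[-2,0,0,0,0,0],[-2,0,0,0,0,0],[-2,0,0,0,0,0],[-2,0,0,0,0,0],[-2,0,0,0,0,0],[-2,0,0,0,0,0]]]' 87
python3 -m crank '[[[0,0,-30,0,0,0],[0,0,-62,0,0,0],[0,0,-62,0,0,0]]]' 87
python3 -m crank '[[[0,0,0,0,0,0],[0,0,0,0,0,0],[0,0,0,0,0,0],[0,0,0,0,0,0],[0,0,0,0,0,0],[0,0,0,0,0,0]]]' 50
```

```text
clock: 9.1
tool_pos: [0.4107, 0.2027, 0.3003]
orientation: [0.029, 3.141, -0.0]
wrist_force: [-0.6, 0.5, -0.1]
grip_width: 0.0868
grasp_force: 0.0
clock: 9.48
tool_pos: [0.4092, 0.2023, 0.236]
orientation: [-0.029, -3.136, 0.003]
wrist_force: [-0.3, -0.5, -1.7]
grip_width: 0.0872
grasp_force: 0.0
clock: 10.22
tool_pos: [0.4109, 0.2028, 0.2388]
orientation: [0.029, 3.141, 0.0]
wrist_force: [-1.3, 0.7, 4.7]
grip_width: 0.0552
grasp_force: 30.0
```

```bash
python3 -m crank '[[[0,0,8,0,0,0],[0,0,18,0,0,0],[0,0,30,0,0,0],[0,0,45,0,0,0],[0,0,60,0,0,0],[0,0,80,0,0,0],[0,0,80,0,0,0]]]' 50
python3 - <<'E'
from h import *
im=[]
for c in ("wrist","scene"):
    f=env.grab_frame(c); im.append(f["color"])
    for r in env.spot_point(c,"slat_mid")[:4]: print(c,np.round(r["xyz"],4))
cv2.imwrite("pics/lift.png",np.vstack([cv2.resize(im[0],None,fx=.75,fy=.75),cv2.resize(im[1][100:300,240:560],(480,300))]))
print(env.sense()["ft_torque"],env.sense()["joints"])
E
```

```text
clock: 11.1
tool_pos: [0.4115, 0.203, 0.3206]
orientation: [0.029, 3.137, 0.002]
wrist_force: [-0.3, -0.7, -1.9]
grip_width: 0.0557
grasp_force: 30.0
wrist [0.3476 0.3887 0.0087]
scene [0.3529 0.3886 0.0049]
scene [ 0.5928 -0.021   0.0047]
scene [0.4658 0.2014 0.1512]
scene [ 0.3421 -0.1667  0.0058]
[ 0.04516633  0.08814655 -0.00144281] [ 2.86018115e-01 -1.04286766e-01  2.03627939e+00 -1.04267990e-05
  1.21104705e+00 -1.26634265e+00]
```

View pics/lift.png

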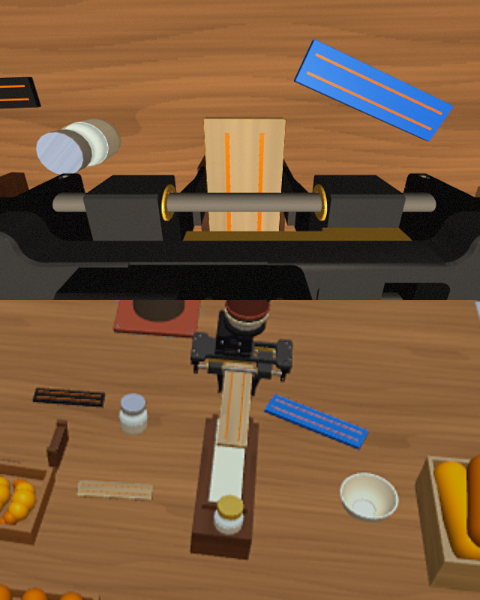

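The slat is held across its sides, nearly level, and clear of the step (lower view: slat at (235,405), bare white channel below it). I carry it over the cradles with a -92° turn, which keeps joint 6 in range.

```bash
python3 -m crank '[[[4,-16,0,0,0,-4],[10,-45,0,0,0,-12],[18,-80,0,0,0,-21],[27,-120,0,0,0,-30],[37,-160,0,0,0,-39],[47,-204,0,0,0,-48],[57,-246,0,0,0,-57],[66,-288,0,0,0,-66],[75,-328,0,0,0,-75],[83,-360,0,0,0,-83],[88,-382,0,0,0,-89],[90,-392,0,0,0,-92.1]]]' 50
python3 -m crank '[[[0,0,0,0,0,0],[0,0,0,0,0,0]]]' 50
python3 - <<'E'
from h import *
im=[]
for c in ("wrist","scene","top"):
    s=env.sense();f=env.grab_frame(c); cv2.imwrite(f"pics/h_{c}.png",f["color"]); im.append(f["color"])
    for q in ("slat_mid","cradle_a","seat_mid","slat"):
        for r in env.spot_point(c,q)[:4]: print(c,q,round(r["score"],2),np.round(r["xyz"],4))
print(s["tool_pos"],s["orientation"])
cv2.imwrite("pics/hov.png",np.hstack([cv2.resize(im[0],(480,300)),cv2.resize(im[1][130:280,180:340],(320,300))]))
E
```

```text
clock: 12.8
tool_pos: [0.5002, -0.1915, 0.3175]
orientation: [-2.288, -2.151, 0.001]
wrist_force: [0.2, -0.7, -1.6]
grip_width: 0.0557
grasp_force: 30.0
clock: 13.05
tool_pos: [0.5002, -0.1893, 0.3177]
orientation: [-2.281, -2.159, 0.0]
wrist_force: [0.5, -0.4, -1.6]
grip_width: 0.0554
grasp_force: 30.0
wrist slat_mid 0.98 [ 0.5931 -0.0218  0.0033]
wrist slat_mid 0.94 [ 0.3415 -0.1674  0.0034]
wrist cradle_a 0.84 [ 0.5058 -0.1601  0.0055]
wrist slat 0.86 [ 0.5899 -0.0233 -0.0023]
wrist slat 0.73 [ 0.4966 -0.2436  0.1465]
wrist slat 0.56 [ 0.3431 -0.1673 -0.0011]
scene slat_mid 0.88 [ 0.4983 -0.245   0.1552]
scene slat_mid 0.76 [0.3521 0.3862 0.0056]
scene slat_mid 0.56 [ 0.593  -0.0208  0.0044]
scene slat_mid 0.54 [ 0.3415 -0.1685  0.0066]
scene cradle_a 0.74 [ 0.5031 -0.159  -0.0025]
scene cradle_a 0.7 [ 0.496  -0.2434  0.1481]
scene cradle_a 0.64 [ 0.5312 -0.4858 -0.0039]
scene cradle_a 0.55 [ 0.4934 -0.3309 -0.0036]
scene slat 0.97 [ 0.3532  0.3849 -0.0018]
scene slat 0.88 [ 0.4957 -0.2459  0.151 ]
scene slat 0.65 [ 5.897e-01 -2.500e-02 -4.000e-04]
scene slat 0.55 [ 0.3415 -0.1701  0.0012]
top slat_mid 0.94 [0.3538 0.3867 0.0019]
top slat_mid 0.92 [ 0.5961 -0.0259  0.0059]
top slat_mid 0.64 [ 0.4919 -0.331   0.0009]
top cradle_a 0.63 [ 0.498  -0.1572 -0.0013]
top cradle_a 0.46 [ 4.938e-01 -3.305e-01 -3.000e-04]
top cradle_a 0.46 [ 5.794e-01  4.769e-01 -2.000e-04]
top slat 0.91 [ 0.3542  0.3814 -0.0023]
top slat 0.68 [ 0.5917 -0.0243 -0.0023]
[ 0.5007009  -0.18912912  0.31832375] [2.28130257e+00 2.15969560e+00 9.13015045e-05]
```

View pics/hov.png

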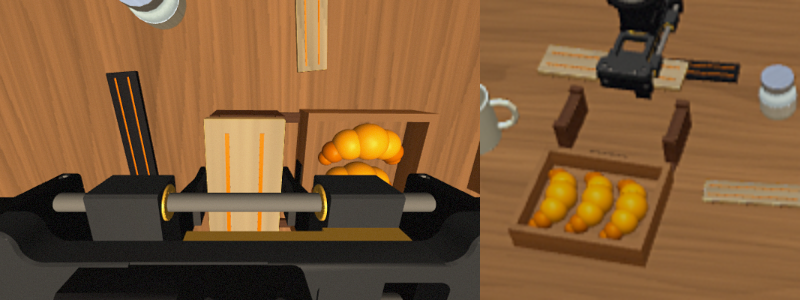

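The slat hangs level over the cradles (right view: slat at (615,68), cradles at (570,115) and (678,130)). I lower to about 10 mm above the lips and check the fit there.

```bash
python3 -m crank '[[[1,0,-30,0,0,0.5],[1,0,-60,0,0,0.5],[1,0,-78,0,0,0.5],[1,0,-78,0,0,0.5],[1,0,-78,0,0,0.5]]]' 50
python3 - <<'E'
from h import *
im=[]
for c in ("wrist","scene","top"):
    s=env.sense();f=env.grab_frame(c); cv2.imwrite(f"pics/l_{c}.png",f["color"]); im.append(f["color"])
    for q in ("slat_mid","cradle_a","slat"):
        for r in env.spot_point(c,q)[:5]:
            if abs(r["xyz"][0]-.5)<.04 and abs(r["xyz"][1]+.24)<.1: print(c,q,round(r["score"],2),np.round(r["xyz"],4))
    if c!="wrist":
      print(c,[np.round(P(f,p),1) for p in ((.498,-.2438,.05),(.454,-.158,.058))])
print(s["tool_pos"],s["orientation"],s["wrist_force"])
a=cv2.resize(im[0][100:250,200:460],(800,460)[:2] and (520,300))
b=cv2.resize(im[1][150:225,200:330],(520,300),interpolation=cv2.INTER_CUBIC)
cv2.imwrite("pics/low.png",np.vstack([a,b]))
E
```

```text
clock: 14.42
tool_pos: [0.5022, -0.1896, 0.2413]
orientation: [2.271, 2.168, 0.001]
wrist_force: [0.7, 0.1, -1.4]
grip_width: 0.0559
grasp_force: 30.0
wrist slat 0.61 [ 0.5009 -0.2411  0.0701]
scene slat_mid 0.85 [ 0.5016 -0.2452  0.0758]
scene cradle_a 0.55 [ 0.4953 -0.3333 -0.0048]
scene cradle_a 0.51 [ 5.048e-01 -1.564e-01 -3.000e-04]
scene slat 0.65 [ 0.5022 -0.2443  0.0701]
scene [array([251.2, 186.7]), array([280.5, 177.2])]
top [array([409.3, 210.4]), array([380.3, 226.3])]
[ 0.50175627 -0.18936161  0.24062631] [2.27188522e+00 2.16889414e+00 3.64313822e-04] [ 0.33157287  0.26279557 -2.28224133]
```

View pics/low.png

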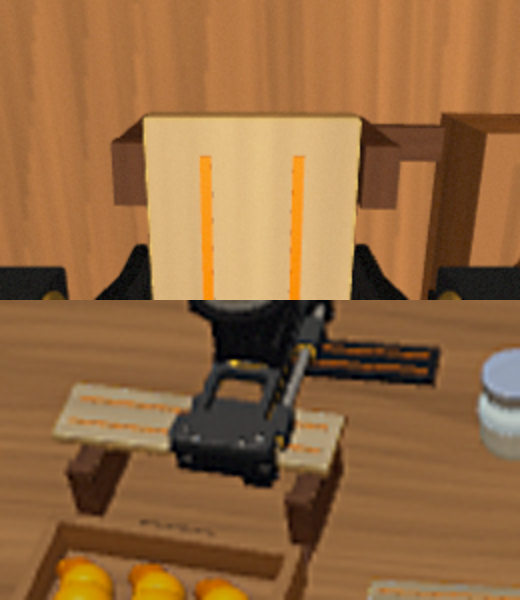

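Wrist crop: cradle_a's lips peek out on both sides of the slat, inner top corners at about (113,142) and (398,143), slat end corners at (145,117) and (360,117). I turn these into offsets.

```bash
python3 - <<'E'
from h import *
s=env.sense();f=env.grab_frame("wrist")
w=lambda a,z: wback(f,s,(200+a[0]/2,100+a[1]/2),z)
A=w((113,142),.058);B=w((398,143),.058);C=w((145,117),.082);D=w((360,117),.082)
for n,v in zip("ABCD",(A,B,C,D)): print(n,v.round(4))
print("lip mid",(A+B)/2,np.linalg.norm(A-B),"slat end mid",(C+D)/2,np.linalg.norm(C-D))
E
```

```text
A [ 0.4619 -0.1449  0.058 ]
B [ 0.5472 -0.1491  0.058 ]
C [ 0.477  -0.1341  0.082 ]
D [ 0.5312 -0.1366  0.082 ]
lip mid [ 0.50457296 -0.14696579  0.058     ] 0.08545577358302671 slat end mid [ 0.50407796 -0.13535937  0.082     ] 0.05420887258133017
```

Slat and cradle agree to within 1 mm and 0.3° in every direction. Lowering until contact.

```bash
python3 -m crank '[[[0.5,0,-8,0,0,-0.2],[0.5,0,-15,0,0,-0.2],[0.5,0,-19,0,0,-0.2],[0.5,0,-19,0,0,-0.2]]]' 50;python3 -m crank '[[[0,0,-1,0,0,0],[0,0,-2,0,0,0],[0,0,-2,0,0,0]]]' 50;python3 -m crank '[[[0,0,-1,0,0,0],[0,0,-1,0,0,0]]]' 50
```

```text
clock: 15.58
tool_pos: [0.5019, -0.1892, 0.2205]
orientation: [-2.275, -2.165, 0.001]
wrist_force: [-0.4, 0.4, -1.4]
grip_width: 0.0556
grasp_force: 30.0
clock: 15.95
tool_pos: [0.5023, -0.1893, 0.2194]
orientation: [2.276, 2.165, 0.0]
wrist_force: [0.4, -0.6, -1.4]
grip_width: 0.0556
grasp_force: 30.0
clock: 16.2
tool_pos: [0.5023, -0.1893, 0.2189]
orientation: [2.276, 2.165, 0.0]
wrist_force: [-2.6, 1.3, 4.1]
grip_width: 0.0555
grasp_force: 30.0
```

```bash
python3 -m crank '[[[0,0,-1,0,0,0],[0,0,-1,0,0,0]]]' 50
python3 - <<'E'
from h import *
for c in ("scene","wrist"):
    s=env.sense();f=env.grab_frame(c)
    for q in ("slat_mid","slat"):
        for r in env.spot_point(c,q)[:5]:
            if abs(r["xyz"][0]-.5)<.04 and abs(r["xyz"][1]+.24)<.1: print(c,q,round(r["score"],2),np.round(r["xyz"],4))
    if c=="scene": a=cv2.resize(f["color"][150:225,200:330],(520,300),interpolation=cv2.INTER_CUBIC)
    else: b=cv2.resize(f["color"][100:250,200:460],(520,300))
cv2.imwrite("pics/down.png",np.vstack([b,a])); print(s["ft_torque"])
E
```

```text
clock: 16.45
tool_pos: [0.5024, -0.1894, 0.2188]
orientation: [2.276, 2.165, -0.0]
wrist_force: [-5.4, 2.0, 13.2]
grip_width: 0.0559
grasp_force: 30.0
scene slat_mid 0.61 [ 0.497  -0.2418  0.0563]
scene slat 0.57 [ 0.4983 -0.2463  0.0486]
scene slat 0.57 [ 0.5003 -0.2451  0.0562]
[0.37407846 0.89532851 0.00091259]
```

View pics/down.png

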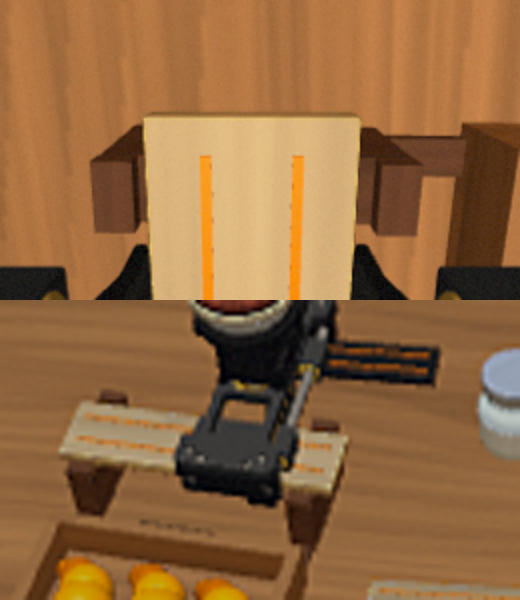

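The slat lies between the lips at both cradles (wrist crop: lips on either side at (115,190) and (395,190)). I ease off the pressing force, open, and rise.

```bash
python3 -m crank '[[[0,0,1.5,0,0,0],[0,0,1.5,0,0,0]]]' 50; python3 -m crank '[[[0,0,0,0,0,0],[0,0,0,0,0,0],[0,0,0,0,0,0],[0,0,0,0,0,0],[0,0,0,0,0,0]]]' 78; python3 -m crank '[[[0,0,15,0,0,0],[0,0,40,0,0,0],[0,0,80,0,0,0],[0,0,130,0,0,0],[-60,0,150,0,0,0],[-100,60,150,0,0,0],[-100,100,150,0,0,0],[-100,100,150,0,0,0]]]' 78
python3 - <<'E'
from h import *
im=[]
for c in ("scene","top"):
    s=env.sense();f=env.grab_frame(c)
    for q in ("slat_mid","slat"):
        for r in env.spot_point(c,q)[:5]:
            if abs(r["xyz"][0]-.5)<.04 and abs(r["xyz"][1]+.24)<.1: print(c,q,round(r["score"],2),np.round(r["xyz"],4))
    im.append(cv2.resize(f["color"][150:225,200:330] if c=="scene" else f["color"][150:225,350:480],(520,300),interpolation=cv2.INTER_CUBIC))
cv2.imwrite("pics/end.png",np.vstack(im)); print(s["clock"])
E
```

```text
clock: 17.0
tool_pos: [0.5023, -0.1894, 0.2189]
orientation: [2.276, 2.165, 0.0]
wrist_force: [-1.4, -0.3, 2.1]
grip_width: 0.0556
grasp_force: 30.0
clock: 17.62
tool_pos: [0.5021, -0.1893, 0.2187]
orientation: [-2.276, -2.165, 0.0]
wrist_force: [0.1, -0.5, 0.3]
grip_width: 0.0778
grasp_force: 0.0
clock: 18.62
tool_pos: [0.4015, -0.0872, 0.3699]
orientation: [2.271, 2.168, 0.002]
wrist_force: [-1.2, -0.6, 0.3]
grip_width: 0.0778
grasp_force: 0.0
scene slat_mid 0.8 [ 0.4986 -0.2477  0.0561]
scene slat 0.69 [ 0.4985 -0.2443  0.0476]
top slat_mid 0.76 [ 0.498  -0.2438  0.057 ]
top slat 0.91 [ 0.5005 -0.2431  0.0504]
18.775
```

View pics/end.png

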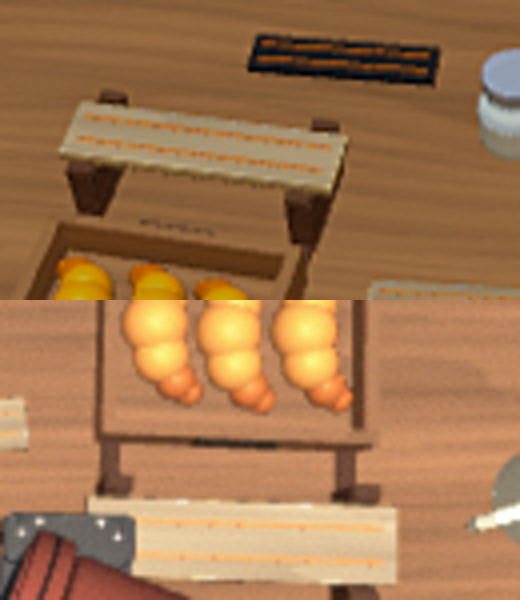

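The slat lies flat and centred across both cradles (scene crop, (205,145)). The estimates put its middle at (0.499,-0.245) and its underside at 0.05. Handing in.

```bash
python3 -c "
from plant import env
print(env.close_job())"
```

```text
the job is handed in; nothing more can be done
None
```

I slid the slat out of its channel, lifted it by its sides and laid it flat and centred between the lips of both cradles, then let go; the job was handed in at about 19 s, and no verdict came back.

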